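Sweep the glass nuggets into the scoop

TASK

The three aquarium glass nuggets are dry: with the fingers, sweep all three across the frosted glass shelf and completely into the turquoise scoop, past its front lip, so that they can be tipped back into the tank. Just push them along gently and do not pick up, pinch or press down hard on any of them, and let none fall off the shelf. Leave the scoop lying flat where it is, and do not disturb the dispenser, the bowl, the lidded jar or the glass cleaner.

Things in the scene. Friction and masses are not known exactly. Their poses are not given: they have to be found in the camera images.
- nugget_blue: dark blue flattened round glass nugget, 32 mm across and 15 mm thick, flat below with rounded edges, domed above, about 22 g, lying loose on the shelf; widest from 4.7 to 9 mm above its underside. Origin at its centre, 7.5 mm above the surface it lies on, z up
- nugget_amber: amber flattened round glass nugget, 32 mm across and 15 mm thick, flat below with rounded edges, domed above, about 22 g, lying loose on the shelf; widest from 4.7 to 9 mm above its underside. Origin at its centre, 7.5 mm above the surface it lies on, z up
- nugget_green: green flattened round glass nugget, 32 mm across and 15 mm thick, flat below with rounded edges, domed above, about 22 g, lying loose on the shelf; widest from 4.7 to 9 mm above its underside. Origin at its centre, 7.5 mm above the surface it lies on, z up
- scoop: turquoise plastic scoop like a small dustpan, 0.22 kg, loose, flat on thin rubber feet; slides if shoved with about 2 N. Origin under the pan's middle, at shelf height; z up, x from the open mouth to the back wall (inner face x = 72 mm, 36 mm high) and handle (ends at x = 206 mm), y across. Pan floor 3 mm thick; inner faces of the side walls at y = -92 and 92 mm, 10 mm high in front, 36 mm at the back
- scoop_lip (a point): middle of the scoop's front lip (scoop x = -75 mm, y = 0), the straight open edge of the pan, 190 mm wide. It lies on the shelf and is feathered thin; behind it the floor rises as a ramp to 3 mm within 21 mm
- shelf: fixed frosted glass shelf, pale green-white, level, 540 x 1060 mm (x, y), 10 mm thick, its upper face 40 mm above the robot's mounting surface, a small steel cap 3 mm high near each corner. Origin below its middle, at the height of the robot's mounting surface
- dispenser: grey plastic press-button fish food dispenser with a clear hopper, 120 x 90 mm and 227 mm high, 0.75 kg, loose; a bystander. Origin at the centre of its underside; front with white button faces its -x
- bowl: small stainless bowl, 116 mm across and 46 mm high, loose; a bystander. Origin at the centre of its underside
- jar: white ceramic jar, 90 mm across, 92 mm high without its lid, loose; a bystander. Origin at the centre of its underside
- jar_lid: white ceramic lid with a knob, loose on the jar, 92 mm across, rising 30 mm above the jar's rim; a bystander. Origin at the centre of the disc's underside, at rim height
- cleaner: black magnetic aquarium glass cleaner, its two halves stuck together, 54 x 90 mm (x, y) and 44 mm high with a ridge on top, lying flat by the shelf's edge nearest the robot; a bystander. Origin at the centre of its underside
Things that resemble listed ones, but are neither listed nor needed, are in the scene too. What is shaped like the nugget_amber but pink or yellow is not meant.

How it is judged:
By the outcome, as a careful person would: the job done as asked, in the order asked, and still so for the second after the job is handed in, with the robot touching nothing.
It also fails if it takes over 64 s, if anything falls off the work surface, if the arm or the gripper's body presses on something with over 40 N, if the wrist force passes 120 N, or if a joint passes its speed limit or range.

ROBOT

A 6-joint arm with a two-finger parallel gripper is mounted at the origin on the work surface. World frame = base frame: x ahead of the robot, y to its left, z up, the work surface at z = 0. Lengths are in m, angles in rad, forces in N, time in s.
With the tool pointing down it reaches from about 0.35 to 0.975 m from the base axis. Payload 4.9 kg.
Tool frame: the origin (TCP) lies between the finger pads; the fingertips stand 14 mm ahead of it and the grasp point (between the pads) lies 5 mm behind it (manip.finger_overhang is the distance from the TCP to the fingertips, in m); z points along the fingers, y is the line along which they close (so a half turn about z gives the same grasp; the last joint's range is limited). The gripper opens to 85 mm and grips with 20 to 120 N. Pads are 22 mm wide; open, the fingers measure 114 mm over their backs; the gripper's body (76 mm by 85 mm) begins 54 mm behind the grasp point. The pads swing forward as they close: fully open they stand 13 mm farther back than shut.
Start: joints at [-1.306, 0.053, 1.613, -0, 1.476, -0.119], TCP at [0.234, -0.58, 0.245] pointing down, gripper open.
Joint ranges: [-3.01, 3.01], [-1.01, 2.22], [0.06, 2.58], [-1.02, 4.17], [0.09, 2.62], [-3.14, 3.14]. Speed limits (rad/s): [2.57, 2.57, 3.14, 3.14, 3.14, 3.14].

INTERFACE

Orientations are given as a unit quaternion [w, x, y, z].
In Python, from plant import manip, grab_frame gives the robot as it stands.
- The arm moves only by the tool servo_tool, never from a script. Its argument "deltas" is a list that holds one entry, the list of rows, each a list of 5 numbers: the opening in per cent of the stroke, from 0 (shut) to 100 (fully open), then the shift along the world's x, y, z in m, then the turn about the world's z in degrees. A call has exactly 8 rows; each row shifts and turns the commanded pose from where the row before left it; what a row does not reach is not made up. A row lasts 1/10 s, in which the tool goes at most 50 mm and 8.59 degrees, less where a joint would pass 70% of its speed; a pose out of reach is approached as far as the arm can. A call is refused whole if a number of a shift passes 0.05 or a number of a turn 8.59, either way. A call with a gripper value outside its range is refused whole. The fingers move at their own pace and stop on an object; the grip force is fixed at half the most. Time passes only in rows, so rows that do not move let the fingers close, or fill a call up. It gives the time, the measured TCP pose, the force, the opening and the grip force at its end, in the units of the state.
- manip.state(): the state, without advancing time (a new reading comes with each control period).
- grab_frame(name): name is "side" or "top"; returns a dict with "pixels" (480x640x3 uint8, red, green, blue), "z_map" (480x640 float32, m along the optical axis (not along the pixel's ray), 0 where there is no reading), "fx", "fy", "cx", "cy" (pixels), "rvec" (rotation vector, rad) and "tvec" (3), from world to camera coordinates, as OpenCV has them. Camera axes: x right, y down, z forward; pixel columns grow to the right and rows downward; lengths in m; the calibration is good to about 2 mm. A picture is of the moment at which its call begins.
- manip.job_done(): hands the job in; it is judged then, once.
The state is a dict: "time": time; "joint_pos": joint angles; "joint_vel": joint speeds; "joint_efforts": joint torques, N m; "tool_pos": TCP position; "tool_rot": TCP orientation; "contact_force": force on the tool from outside, world axes, zero at the start; "ft_torque": the same for the moment, N m; "gripper_width": opening from 0.0 (shut) to 1.0 (fully open); "grasp_force": force on a finger pad.
Only numpy, scipy, OpenCV 4.12 (cv2) and the standard library are available. Lean on these libraries where they do the work, as an engineer would, in place of code of your own. Each camera call takes 0.05 s, during which the arm holds its last target. There are 200 camera calls.

## Working session

There is one attempt and no reset: what is moved stays moved. The work goes in short steps, Python scripts to look and compute and a tool call to move; the robot and the scene stay as the last step left them, time stands still between calls to the robot, and variables do not carry over. Pictures are saved under pics/ and viewed, at most 10 in all, crops included, and the job is handed in when it is done.

Besides the shell and the picture viewer there is one more tool, called as a command line: name --argument value ..., lists and objects as JSON in quotes. servo_tool: Moves the arm, as the interface text tells. Its arguments: {"type":"object","properties":{"deltas":{"type":"array"}},"required":["deltas"]}

```bash
mkdir -p pics; cat > h.py <<'E'
import numpy as np, cv2
from plant import manip, grab_frame
def cam(n):
    f=grab_frame(n); R=cv2.Rodrigues(np.array(f["rvec"],float))[0]; t=np.array(f["tvec"],float).ravel()
    return f,R,t
def save(f,name): cv2.imwrite("pics/"+name,cv2.cvtColor(f["pixels"],cv2.COLOR_RGB2BGR))
def ray(f,R,t,u,v,z):
    d=R.T@np.array([(u-f["cx"])/f["fx"],(v-f["cy"])/f["fy"],1]); c=-R.T@t
    return c+d*(z-c[2])/d[2]
E
python3 - <<'E'
from h import *
for n in("top","side"):
    f,R,t=cam(n); save(f,n+"0.png"); print(n,f["fx"],f["cx"],f["cy"],-R.T@t,R[2])
print(manip.state())
E
```

```text
top 501.40223953998867 318.6127296245458 242.78518032852176 [ 0.47205036 -0.09663894  1.0236063 ] [ 0.04218491 -0.00174106 -0.9991083 ]
side 494.1065886101498 321.8387831798818 245.63548673027438 [0.02039333 0.49954103 0.77988819] [ 0.49384106 -0.58268505 -0.64544491]
{'time': 0.1, 'joint_pos': array([-1.30598469e+00,  5.32903301e-02,  1.61417949e+00,  1.36546852e-05,
        1.47599709e+00, -1.18989876e-01]), 'joint_vel': array([ 1.53008569e-03,  7.87165459e-05, -1.77451323e-03,  2.59390767e-04,
        1.35191576e-03, -7.43349353e-04]), 'joint_efforts': array([ 6.91027726e-04, -3.94912326e+01, -3.71360350e+01, -6.03174726e-05,
        3.99213939e-03, -2.48468126e-06]), 'tool_pos': array([ 0.23389579, -0.57899538,  0.24417263]), 'tool_rot': array([-9.35136924e-04,  9.81643180e-01,  1.90724379e-01, -6.14885494e-05]), 'contact_force': array([-0.49935175, -0.82873142, -0.49630474]), 'ft_torque': array([ 0.00067783, -0.02840436, -0.03179166]), 'grasp_force': 0.0, 'gripper_width': 0.9956006102884505}
```

View pics/top0.png

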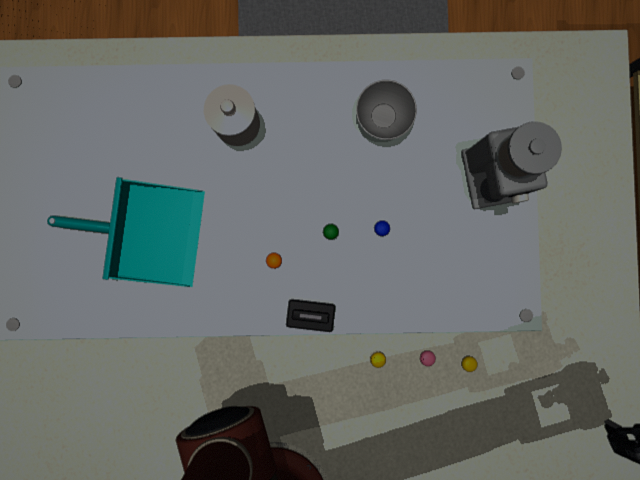

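View pics/side0.png

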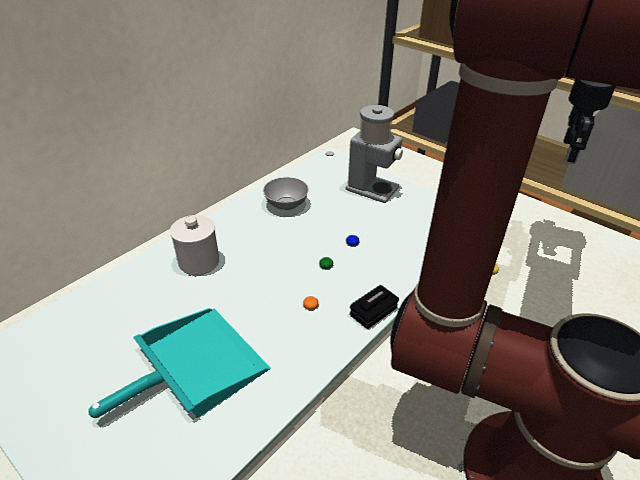

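The top view shows the turquoise scoop with its mouth facing image right: the lip runs from (204,191) to (192,286). The nuggets on the shelf are blue (382,228), green (331,231) and orange (274,260). The cleaner is at (311,316).

Amber candidates are orange (274,260), yellow (378,359), yellow (470,364) and pink (428,358). Only the orange one is amber and on the shelf, so I'll confirm it in a crop.

```bash
python3 - <<'E'
from h import *
f,R,t=cam("top"); im=f["pixels"]; hsv=cv2.cvtColor(im,cv2.COLOR_RGB2HSV)
cv2.imwrite("pics/crop1.png",cv2.resize(cv2.cvtColor(im[180:380,170:490],cv2.COLOR_RGB2BGR),None,fx=2.4,fy=2.4,interpolation=cv2.INTER_CUBIC))
def big(lo,hi,k=1):
    m=cv2.inRange(hsv,lo,hi); n,l,s,c=cv2.connectedComponentsWithStats(m)
    return [(s[i,4],c[i],l==i) for i in np.argsort(-s[1:,4])[:k]+1]
for nm,lo,hi in(("blue",(110,120,50),(130,255,255)),("green",(45,120,40),(80,255,255)),("amber",(5,150,120),(17,255,255))):
    for a,c,_ in big(lo,hi,3):
        if a>60 and c[1]<320: print(nm,a,c.round(1),hsv[int(c[1]),int(c[0])],ray(f,R,t,*c,.0475).round(4))
a,c,m=big((82,120,60),(95,255,255))[0]
for u,v,z in((204,191,.04),(192,286,.04)): print("lip",ray(f,R,t,u,v,z).round(4))
# exact lip: rightmost scoop pixel per row, fit line
P=[]
for v in range(200,280,4):
    u=np.where(m[v])[0].max()+.5; P.append(ray(f,R,t,u,v,.04)[:2])
P=np.array(P); vx,vy,x0,y0=cv2.fitLine(P.astype(np.float32),cv2.DIST_HUBER,0,.01,.01).ravel(); print("line",vx,vy,x0,y0)
hnd=[(52,221),(110,227)]
for q in hnd: print("handle",ray(f,R,t,*q,.06).round(4))
for q in((288,300),(286,327),(333,331),(335,303)): print("cleaner",ray(f,R,t,*q,.08).round(4))
E
```

```text
blue 183 [381.8 227.9] [115 216 124] [ 0.5401 -0.2222  0.0475]
green 157 [330.3 230.8] [ 65 180  82] [ 0.5362 -0.1216  0.0475]
amber 79 [273.2 260. ] [ 21 217 122] [ 0.4813 -0.0094  0.0475]
lip [0.6198 0.1258 0.04  ]
lip [0.4334 0.1508 0.04  ]
line 0.9905719 -0.13699357 0.51314485 0.13977253
handle [0.5639 0.4144 0.06  ]
handle [0.5503 0.3027 0.06  ]
cleaner [ 0.4056 -0.039   0.08  ]
cleaner [ 0.3554 -0.0345  0.08  ]
cleaner [ 0.3464 -0.1222  0.08  ]
cleaner [ 0.3984 -0.127   0.08  ]
```

View pics/crop1.png

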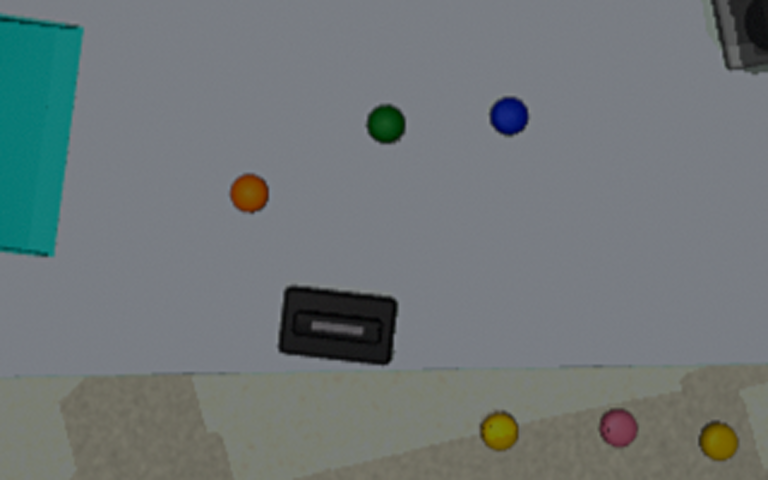

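The crop confirms it: the orange nugget at crop (250,193) is the amber one, and the yellow and pink ones lie off the shelf. I'll push each nugget in turn, cradled against two partly open fingertips with a gap narrower than the nugget. The order is amber, green, blue.

servo_tool --deltas '[[[25,0.0155,0.032,0,8.5],[25,0.0155,0.032,0,8.5],[25,0.0155,0.032,0,8.5],[25,0.0155,0.032,0,8.5],[25,0.0155,0.032,0,8.5],[25,0.0155,0.032,0,8.5],[25,0.0155,0.032,0,8.5],[25,0.0155,0.032,0,8.5]]]'

```text
time: 0.95
tool_pos: [0.3583, -0.322, 0.245]
tool_rot: [-0.0, 0.705, 0.709, 0.0]
contact_force: [0.9, -0.7, 0.9]
gripper_width: 0.25
grasp_force: 0.0
```

servo_tool --deltas '[[[25,0.0155,0.032,-0.015,0],[25,0.0155,0.032,-0.015,0],[25,0.0155,0.032,-0.015,0],[25,0.0155,0.032,-0.015,0],[25,0.0155,0.032,-0.015,0],[25,0.0155,0.032,-0.015,0],[25,0.0155,0.032,-0.015,0],[25,0.0155,0.032,-0.015,0]]]'

```text
time: 1.75
tool_pos: [0.4823, -0.066, 0.1246]
tool_rot: [0.0, 0.707, 0.707, -0.0]
contact_force: [0.9, -0.9, 0.4]
gripper_width: 0.25
grasp_force: 0.0
```

servo_tool --deltas '[[[25,0,0,-0.01,0],[25,0,0,-0.01,0],[25,0,0,-0.01,0],[25,0,0,-0.01,0],[25,0,0,-0.005,0],[25,0,0,0,0],[25,0,0,0,0],[25,0,0,0,0]]]'

```text
time: 2.55
tool_pos: [0.4825, -0.0679, 0.081]
tool_rot: [0.001, 0.707, 0.707, 0.0]
contact_force: [0.7, 0.1, -0.4]
gripper_width: 0.248
grasp_force: 0.0
```

```bash
python3 - <<'E'
from h import *
print(manip.finger_overhang)
f,R,t=cam("side"); im=f["pixels"]
p=manip.state()["tool_pos"]; c=R@p+t; u=int(c[0]/c[2]*f["fx"]+f["cx"]); v=int(c[1]/c[2]*f["fy"]+f["cy"]); print(p,u,v)
x0,y0=u-60,v-50
cv2.imwrite("pics/crop2.png",cv2.resize(cv2.cvtColor(im[y0:y0+90,x0:x0+120],cv2.COLOR_RGB2BGR),None,fx=6,fy=6,interpolation=cv2.INTER_CUBIC))
vv,uu=np.mgrid[y0:y0+90,x0:x0+120]; z=f["z_map"][vv,uu]
P=np.stack([(uu-f["cx"])/f["fx"]*z,(vv-f["cy"])/f["fy"]*z,z],-1)
W=(P-t)@R
near=(z>0)&(abs(W[...,0]-p[0])<.03)&(abs(W[...,1]-p[1])<.02)&(W[...,2]>.046)&(im[vv,uu].max(-1)<90)
print(near.sum(),np.sort(W[near][:,2])[:15].round(4)); q=W[near]; q=q[q[:,2]<.09]; print(q.min(0),q.max(0))
E
```

```text
0.014
[ 0.48247803 -0.06776937  0.08095844] 328 275
843 [0.0677 0.0701 0.0706 0.0711 0.0719 0.0719 0.0719 0.072  0.0722 0.0726
 0.0728 0.073  0.073  0.073  0.0735]
[ 0.45850998 -0.07809562  0.06774637] [ 0.50701803 -0.05533295  0.08989545]
```

View pics/crop2.png

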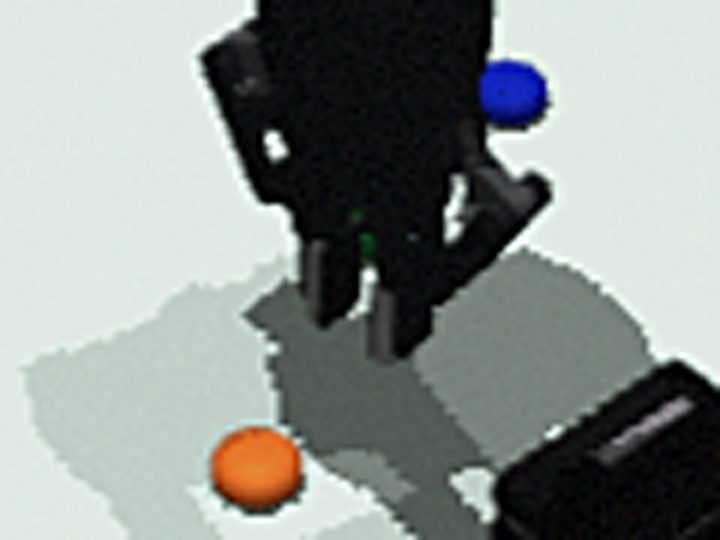

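The side crop shows both fingertips clear, about 13 mm ahead of the TCP, and the amber nugget at crop (257,468) straight in front of the gap.

servo_tool --deltas '[[[25,0,0,-0.008,0],[25,0,0,-0.008,0],[25,0,0,-0.006,0],[25,0,0.008,0,0],[25,0,0.008,0,0],[25,0,0.008,0,0],[25,0,0.01,0,0],[25,0,0.01,0,0]]]'

```text
time: 3.4
tool_pos: [0.4822, -0.0225, 0.0586]
tool_rot: [0.0, 0.707, 0.707, 0.0]
contact_force: [0.4, -0.3, 0.1]
gripper_width: 0.25
grasp_force: 0.0
```

servo_tool --deltas '[[[25,0,0.012,0,0],[25,0,0.015,0,0],[25,0,0.015,0,0],[25,0,0.015,0,0],[25,0,0.012,0,0],[25,0,0.006,0,0],[25,0,0,0,0],[25,0,0,0,0]]]'

```text
time: 4.2
tool_pos: [0.4821, 0.0514, 0.0583]
tool_rot: [0.0, 0.707, 0.707, -0.0]
contact_force: [0.1, 1.6, -0.6]
gripper_width: 0.249
grasp_force: 0.0
```

```bash
cat >> h.py <<'E'
def nuggets():
    f,R,t=cam("top"); hsv=cv2.cvtColor(f["pixels"],cv2.COLOR_RGB2HSV)
    for nm,lo,hi in(("blue",(110,120,50),(130,255,255)),("green",(45,120,40),(80,255,255)),("amber",(5,140,90),(22,255,255))):
        m=cv2.inRange(hsv,lo,hi); m[330:]=0; n,l,s,c=cv2.connectedComponentsWithStats(m)
        for i in range(1,n):
            if s[i,4]>25: print(nm,s[i],c[i].round(1),ray(f,R,t,*c[i],.0475).round(4))
    m=cv2.inRange(hsv,(82,120,60),(95,255,255)); s=cv2.boundingRect(m); print("scoop",s); return f
E
python3 - <<'E'
from h import *
s=manip.state(); print(s["tool_pos"],s["contact_force"])
save(nuggets(),"t2.png")
E
```

```text
[0.48205773 0.05141505 0.05832178] [ 0.09468441  1.64046481 -0.61101765]
blue [375 221  15  15 182] [381.8 227.9] [ 0.5401 -0.2222  0.0475]
green [324 224  14  15 170] [330.5 231.3] [ 0.5353 -0.1218  0.0475]
amber [  0   0  17  40 513] [ 8.2 19.9] [0.9669 0.5097 0.0475]
amber [ 18   0  10  39 154] [22.9 21. ] [0.9641 0.4806 0.0475]
amber [26  0  3 18 26] [27.2  8. ] [0.9904 0.4721 0.0475]
amber [  30    0  208   39 7140] [135.7  18.5] [0.9653 0.2569 0.0475]
amber [ 448    0  115   32 3255] [503.7  15.1] [ 0.9596 -0.4742  0.0475]
amber [564   0  30  25 580] [577.6  11.7] [ 0.9639 -0.6215  0.0475]
amber [595   0  17  24 342] [603.   11.9] [ 0.9627 -0.6719  0.0475]
amber [616   0   6  24  61] [617.8  13.1] [ 0.9597 -0.7013  0.0475]
amber [633   0   5  23 105] [635.1  10.3] [ 0.9647 -0.7359  0.0475]
scoop (48, 178, 157, 109)
```

View pics/t2.png

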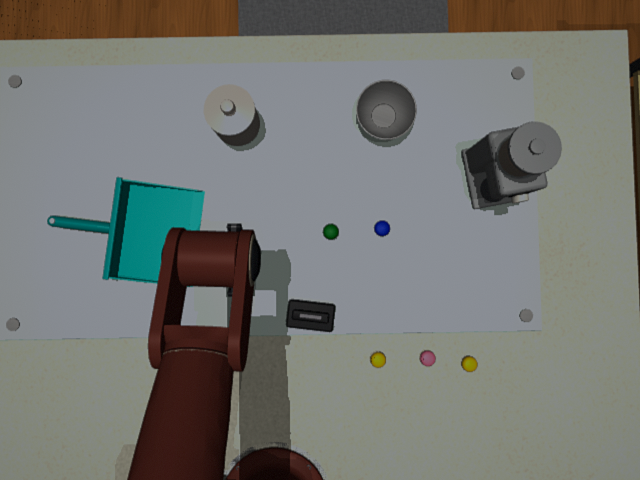

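The top view has the amber nugget hidden under the wrist near (240,250). Green (331,231), blue (382,228) and the scoop haven't moved. I'll check amber in the side view numerically.

```bash
cat >> h.py <<'E'
def side(z=.0475):
    f,R,t=cam("side"); hsv=cv2.cvtColor(f["pixels"],cv2.COLOR_RGB2HSV)
    for nm,lo,hi in(("blue",(110,120,50),(130,255,255)),("green",(45,120,40),(80,255,255)),("amber",(5,170,110),(17,255,255))):
        m=cv2.inRange(hsv,lo,hi); m[:170]=0; m[:,400:]=0; n,l,s,c=cv2.connectedComponentsWithStats(m)
        for i in range(1,n):
            if s[i,4]>25: print("S",nm,s[i],c[i].round(1),ray(f,R,t,*c[i],z).round(4))
    return f
E
python3 - <<'E'
from h import *
side()
E
```

```text
S blue [346 238  13   8  74] [352.8 241.6] [ 0.5368 -0.2206  0.0475]
S green [320 258  13  10 107] [325.8 262.4] [ 0.5366 -0.1242  0.0475]
S amber [272 327  12   6  30] [277. 330.] [0.4812 0.0838 0.0475]
```

servo_tool --deltas '[[[25,0,0.008,0,0],[25,0,0.012,0,0],[25,0.0005,0.014,0,0],[25,0.0005,0.014,0,0],[25,0.0005,0.014,0.001,0],[25,0.0005,0.014,0.001,0],[25,0.001,0.014,0.001,0],[25,0.001,0.014,0,0]]]'

```text
time: 5.1
tool_pos: [0.4863, 0.1569, 0.0616]
tool_rot: [0.0, 0.707, 0.707, 0.0]
contact_force: [-0.2, -0.0, -0.1]
gripper_width: 0.248
grasp_force: 0.0
```

servo_tool --deltas '[[[25,0,0.012,0,0],[25,0,0.009,0,0],[25,0,0.005,0,0],[25,0,0.002,0,0],[25,0,0,0,0],[25,0,-0.01,0,0],[25,0,-0.02,0.005,0],[25,0,-0.02,0.02,0]]]'

```text
time: 5.9
tool_pos: [0.4839, 0.1319, 0.0841]
tool_rot: [-0.002, 0.707, 0.707, -0.002]
contact_force: [0.2, 0.0, -0.6]
gripper_width: 0.248
grasp_force: 0.0
```

```bash
python3 - <<'E'
from h import *
side(.0505); print(manip.state()["tool_pos"])
E
```

```text
S green [320 258  13  11 109] [325.9 262.5] [ 0.5342 -0.1214  0.0505]
S amber [218 360  17  16 212] [225.9 367.3] [0.487  0.2055 0.0505]
[0.48714413 0.13002041 0.08894094]
```

servo_tool --deltas '[[[25,0.006,-0.026,0.012,0],[25,0.007,-0.04,0,0],[25,0.007,-0.045,0,0],[25,0.007,-0.045,0,0],[25,0.007,-0.045,0,0],[25,0.006,-0.045,0,0],[25,0.005,-0.04,0,0],[25,0.005,-0.022,0,0]]]'

```text
time: 6.75
tool_pos: [0.5357, -0.1783, 0.0984]
tool_rot: [0.001, 0.708, 0.706, -0.0]
contact_force: [0.3, 0.9, 0.1]
gripper_width: 0.249
grasp_force: 0.0
```

servo_tool --deltas '[[[25,0,0,0,0],[25,0,0,-0.005,0],[25,0,0,-0.01,0],[25,0,0,-0.01,0],[25,0,0,-0.005,0],[25,0,0,0,0],[25,0,0,0,0],[25,0,0,0,0]]]'

```text
time: 7.55
tool_pos: [0.5364, -0.1744, 0.0687]
tool_rot: [0.0, 0.707, 0.707, 0.0]
contact_force: [-0.2, -0.3, 0.6]
gripper_width: 0.253
grasp_force: 0.0
```

```bash
python3 - <<'E'
from h import *
side(); print(manip.state()["tool_pos"])
E
```

```text
S blue [352 239   7   7  29] [355.3 242.4] [ 0.5305 -0.222   0.0475]
S green [320 257  13  12 116] [326.  262.5] [ 0.5362 -0.1241  0.0475]
S amber [218 360  17  16 210] [225.9 367.3] [0.4889 0.2043 0.0475]
[ 0.53645841 -0.17458238  0.06887352]
```

servo_tool --deltas '[[[25,0,0,-0.006,0],[25,0,0,-0.005,0],[25,0,0.008,0,0],[25,0,0.008,0,0],[25,0,0.009,0,0],[25,0,0.012,0,0],[25,0,0.014,0,0],[25,0,0.016,0,0]]]'

```text
time: 8.4
tool_pos: [0.5361, -0.1062, 0.0575]
tool_rot: [0.0, 0.707, 0.707, 0.0]
contact_force: [0.6, 0.7, 0.7]
gripper_width: 0.251
grasp_force: 0.1
```

servo_tool --deltas '[[[25,0,0.016,0,0],[25,0.0005,0.016,0,0],[25,0.0005,0.016,0,0],[25,0.0005,0.016,0,0],[25,0.0005,0.016,0,0],[25,0.0005,0.016,0,0],[25,0.0005,0.016,0,0],[25,0.0005,0.016,0,0]]]'

```text
time: 9.2
tool_pos: [0.5395, 0.0218, 0.0573]
tool_rot: [0.0, 0.707, 0.707, 0.0]
contact_force: [0.1, 0.9, -0.2]
gripper_width: 0.254
grasp_force: 0.1
```

```bash
python3 - <<'E'
from h import *
side(); s=manip.state(); print(s["tool_pos"],s["contact_force"])
E
```

```text
S blue [346 235  13  11 112] [352.2 240. ] [ 0.5413 -0.2242  0.0475]
S green [266 301   9   8  41] [270. 305.] [0.5376 0.0471 0.0475]
S amber [218 360  17  16 212] [225.9 367.3] [0.4889 0.2043 0.0475]
[0.53942537 0.02366079 0.05722847] [0.3742657  1.5070523  0.87223003]
```

servo_tool --deltas '[[[25,0.0005,0.01,0,0],[25,0.0005,0.015,0,0],[25,0.0005,0.016,0,0],[25,0.0005,0.016,0.001,0],[25,0.0005,0.016,0.001,0],[25,0.0005,0.016,0.001,0],[25,0.0005,0.016,0.001,0],[25,0,0.016,0,0]]]'

```text
time: 10.05
tool_pos: [0.5438, 0.1425, 0.0623]
tool_rot: [0.001, 0.707, 0.707, 0.0]
contact_force: [0.0, 0.1, 0.8]
gripper_width: 0.252
grasp_force: 0.4
```

servo_tool --deltas '[[[25,0,0.014,0,0],[25,0,0.01,0,0],[25,0,0.006,0,0],[25,0,0.003,0,0],[25,0,0,0,0],[25,0,-0.01,0,0],[25,0,-0.02,0.005,0],[25,0,-0.02,0.02,0]]]'

```text
time: 10.85
tool_pos: [0.5409, 0.1228, 0.0839]
tool_rot: [-0.002, 0.707, 0.707, -0.002]
contact_force: [-0.8, -0.3, -0.5]
gripper_width: 0.246
grasp_force: 0.0
```

```bash
python3 - <<'E'
from h import *
side(.0505); print(manip.state()["tool_pos"])
E
```

```text
S blue [346 235  13  11 112] [352.2 240. ] [ 0.5391 -0.2212  0.0505]
S green [201 340  17  15 196] [208.8 347. ] [0.5445 0.1967 0.0505]
S amber [218 360  17  16 212] [225.9 367.3] [0.487  0.2055 0.0505]
[0.54419796 0.12066586 0.08901063]
```

servo_tool --deltas '[[[25,0,-0.026,0.012,0],[25,-0.001,-0.04,0,0],[25,-0.001,-0.045,0,0],[25,-0.001,-0.045,0,0],[25,-0.001,-0.045,0,0],[25,-0.001,-0.045,0,0],[25,-0.001,-0.045,0,0],[25,-0.001,-0.045,0,0]]]'

```text
time: 11.7
tool_pos: [0.5353, -0.2141, 0.0983]
tool_rot: [0.0, 0.708, 0.707, 0.0]
contact_force: [0.2, 1.8, 0.4]
gripper_width: 0.249
grasp_force: 0.0
```

servo_tool --deltas '[[[25,-0.001,-0.04,0,-3],[25,-0.001,-0.022,0,-3],[25,0,0,0,0],[25,0,0,-0.01,0],[25,0,0,-0.01,0],[25,0,0,-0.01,0],[25,0,0,0,0],[25,0,0,0,0]]]'

```text
time: 12.5
tool_pos: [0.5338, -0.2725, 0.0674]
tool_rot: [-0.001, 0.743, 0.669, -0.0]
contact_force: [-0.0, -0.2, 0.3]
gripper_width: 0.248
grasp_force: 0.0
```

```bash
python3 - <<'E'
from h import *
side(); print(manip.state()["tool_pos"])
E
```

```text
S blue [346 235  14  11 115] [352.3 240. ] [ 0.5412 -0.2243  0.0475]
S green [201 340  17  16 201] [209.  347.1] [0.5463 0.1955 0.0475]
S amber [218 360  17  16 209] [225.9 367.3] [0.4888 0.2043 0.0475]
[ 0.53416967 -0.27295921  0.06816909]
```

servo_tool --deltas '[[[25,0,0,-0.005,0],[25,0,0,-0.005,0],[25,0.001,0.008,0,0],[25,0.001,0.008,0,0],[25,0.001,0.009,0,0],[25,0.001,0.012,0,0],[25,0.0015,0.014,0,0],[25,0.0015,0.016,0,0]]]'

```text
time: 13.35
tool_pos: [0.5412, -0.2052, 0.0585]
tool_rot: [0.0, 0.743, 0.669, 0.0]
contact_force: [-0.1, -0.5, 0.8]
gripper_width: 0.249
grasp_force: 0.1
```

servo_tool --deltas '[[[25,0.0017,0.016,0,0],[25,0.0017,0.016,0,0],[25,0.0017,0.016,0,0],[25,0.0017,0.016,0,0],[25,0.0017,0.016,0,0],[25,0.0017,0.016,0,0],[25,0.0017,0.016,0,0],[25,0.0017,0.016,0,0]]]'

```text
time: 14.15
tool_pos: [0.5547, -0.0772, 0.0583]
tool_rot: [0.0, 0.743, 0.669, 0.0]
contact_force: [0.1, -0.5, 0.3]
gripper_width: 0.253
grasp_force: 0.1
```

```bash
python3 - <<'E'
from h import *
side(); s=manip.state(); print(s["tool_pos"],s["contact_force"])
E
```

```text
S blue [291 268  15  12 136] [297.8 273.6] [ 0.5583 -0.0568  0.0475]
S green [201 340  17  16 201] [208.9 347.1] [0.5463 0.1956 0.0475]
S amber [218 360  17  16 211] [225.9 367.3] [0.4889 0.2043 0.0475]
[ 0.55474683 -0.07520612  0.05817614] [0.25064648 1.2519939  0.26606093]
```

servo_tool --deltas '[[[25,0.001,0.01,0,0],[25,0.0017,0.016,0,0],[25,0.0017,0.016,0,0],[25,0.0017,0.016,0,0],[25,0.0017,0.016,0,0],[25,0.0017,0.016,0,0],[25,0.0017,0.016,0,0],[25,0.0017,0.016,0,0]]]'

```text
time: 15.0
tool_pos: [0.5676, 0.0449, 0.0583]
tool_rot: [-0.0, 0.743, 0.669, -0.0]
contact_force: [0.5, 0.1, 0.5]
gripper_width: 0.249
grasp_force: 0.1
```

servo_tool --deltas '[[[25,0.0017,0.016,0,0],[25,0.0017,0.016,0,0],[25,0.0017,0.016,0.001,0],[25,0.0017,0.016,0.001,0],[25,0.0015,0.016,0.001,0],[25,0.0015,0.014,0,0],[25,0.001,0.009,0,0],[25,0.001,0.006,0,0]]]'

```text
time: 15.8
tool_pos: [0.5792, 0.1534, 0.0611]
tool_rot: [-0.0, 0.743, 0.669, -0.0]
contact_force: [0.3, -0.6, 0.3]
gripper_width: 0.247
grasp_force: 0.1
```

```bash
python3 - <<'E'
from h import *
side(.0505); s=manip.state(); print(s["tool_pos"],s["contact_force"])
E
```

```text
S blue [198 323  16  14 181] [205.2 329.4] [0.5822 0.1747 0.0505]
S green [201 340  17  16 193] [208.6 347.2] [0.5444 0.1973 0.0505]
S amber [218 360  17  16 212] [225.9 367.3] [0.487  0.2055 0.0505]
[0.57925273 0.15386952 0.06105524] [-0.4312617   1.09837137  0.22107751]
```

servo_tool --deltas '[[[25,0,0,0,0],[25,-0.001,-0.01,0,0],[25,-0.002,-0.02,0.005,0],[25,-0.002,-0.03,0.02,0],[25,-0.003,-0.04,0.03,0],[25,-0.003,-0.045,0.03,0],[25,-0.003,-0.045,0.03,0],[25,-0.003,-0.045,0.03,0]]]'

```text
time: 16.65
tool_pos: [0.562, -0.0747, 0.2004]
tool_rot: [0.0, 0.744, 0.669, -0.0]
contact_force: [0.1, 0.2, -0.4]
gripper_width: 0.253
grasp_force: 0.0
```

servo_tool --deltas '[[[25,0,-0.045,0,0],[25,0,-0.045,0,0],[25,0,-0.045,0,0],[25,0,-0.03,0,0],[25,0,0,0,0],[25,0,0,0,0],[25,0,0,0,0],[25,0,0,0,0]]]'

```text
time: 17.45
tool_pos: [0.5629, -0.236, 0.1992]
tool_rot: [-0.0, 0.743, 0.67, 0.0]
contact_force: [-0.5, 0.1, -1.4]
gripper_width: 0.251
grasp_force: 0.0
```

```bash
python3 - <<'E'
from h import *
side(.0505); f=nuggets(); save(f,"end.png"); print(manip.state()["tool_pos"])
E
```

```text
S blue [197 323  17  14 183] [204.7 329.6] [0.5827 0.1755 0.0505]
S green [201 340  17  16 201] [208.9 347.1] [0.5442 0.1968 0.0505]
S amber [218 360  17  16 210] [225.9 367.3] [0.487  0.2055 0.0505]
blue [170 203  15  15 180] [176.9 209.9] [0.5825 0.1773 0.0475]
green [159 223  15  15 173] [165.6 230. ] [0.5435 0.1995 0.0475]
amber [   0    0  238   40 8829] [117.7  18.4] [0.9662 0.2925 0.0475]
amber [ 448    0  192   32 5464] [537.7  14. ] [ 0.9605 -0.5419  0.0475]
amber [630  28   8  33 151] [633.4  44. ] [ 0.8966 -0.7294  0.0475]
amber [154 252  16  16 191] [161.5 259.3] [0.4866 0.2077 0.0475]
scoop (48, 178, 157, 109)
[ 0.56310337 -0.23605835  0.19934795]
```

View pics/end.png

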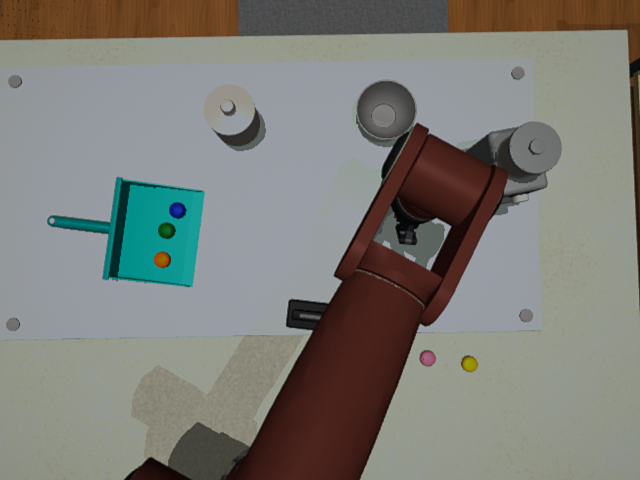

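The final top view shows blue (177,210), green (166,230) and amber (162,259) all inside the pan, well behind the lip. The scoop and bystanders haven't moved, and the arm is clear of everything.

```bash
python3 -c "
from plant import manip; print(manip.job_done())"
```

```text
the job is handed in; nothing more can be done
None
```

All three nuggets (blue, green, amber) were swept into the scoop, each fully past the lip, with the scoop and bystanders left where they were; the job was handed in at about 17.5 s.

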